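# Set up the chilled cup and hold the homogeniser shaft in it

### The job

Set up the sample for homogenising: seat the steel cup fully down in the pocket of the cold block, then put the orange splash cover on it so that it sits flat with its lip inside the cup's mouth. Then take the hand homogeniser out of its stand and, without its touching the cover or the cup at any time, lower its shaft upright through the middle of the cover's guide collar until the tip is about 15 mm above the inside floor of the cup; finish there, still holding it steady and centred, as the run is done hand-held. Leave the two reagent bottles and the timer where they stand.

Things in the scene. Friction and masses are not known exactly. Their poses are not given: they have to be found in the camera images.
- cold_block: Round aluminium cold block, 104 mm across (117 mm with its blue jacket, which is 39 mm high), 47 mm high, fixed, in the middle of the work area. Origin: centre of its underside, z up. In the middle of its top is a round pocket 54 mm in diameter and 32 mm deep, floor 15 mm above the origin.
- cup: Loose steel cup, open on top, 50 mm outside diameter, 66 mm high, wall 3 mm, floor 5 mm thick, 0.12 kg; foot tapered to 42 mm over its lowest 6 mm. Origin: centre of its underside, z up. Starts upright on the grey mat (4 mm thick), before or behind the cover. Seated in the pocket it stands 34 mm proud of the block, its origin 15 mm above the block's.
- cover: Loose orange splash cover, 41 mm high, 0.05 kg: a lip 40 mm in diameter, 10 mm deep (lower edge tapered to 35 mm) fits the cup's mouth; a flange 58 mm wide, 5 mm thick rests on its rim; above is a guide collar 30 mm wide, 26 mm tall (grip here). Bore 18 mm through flange and collar. Origin: centre of the lip's lower edge, z up; seated, 56 mm above the cup's. Starts lip down on the mat.
- guide (a point): Centre of the upper mouth of the cover's guide bore, 41 mm above the cover's origin.
- homogeniser: Loose cordless hand homogeniser, about 0.35 kg, upright in its stand, tip 30 mm above the bench. Origin: centre of the shaft's tip, z up along the shaft. Heights above the tip: 8 mm steel shaft to 94 mm (11 mm ring at 86 to 92), black cone widening to 29 mm at 115, white handle 115 to 188, 36 mm across its flat ribbed sides (own y), 44 mm along own x. Centre of mass at about 149, grip at about 160 to 165 mm.
- shaft_mid (a point): Point on the axis of the homogeniser's shaft, 64 mm above its tip.
- tool_stand: Fixed bench stand: grey foot 115 by 90 mm, steel post, black ring (52 mm outside, 32 mm inside diameter, top 145 mm above the bench) on which the homogeniser's handle rests, shaft and cone hanging through: raise it at least 120 mm before moving sideways. Origin: on the ring's axis at bench level; post 52 mm from it along the stand's +x, 152 mm high.
- bottle_black: Brown reagent bottle with a black cap, 54 mm across, 93 mm high, loose, behind the cold block; to be left alone. Origin: centre of its underside.
- bottle_blue: Clear reagent bottle with a blue cap, 46 mm across, 83 mm high, loose, behind the cold block; to be left alone. Origin: centre of its underside.
- lab_timer: Small flat white countdown timer, 62 by 62 mm, 15 mm high, loose, on the near side between cold block and stand; to be left alone. Origin: centre of its underside.
There are look-alikes about, which are no part of the job. What is shaped like the cup but pink or yellow is not meant. What is shaped like the tool_stand but blue is not meant.

How it is judged (in metres and radians):
On the way, in this order (a step that is already met when the one before it is completed fails the run):
1. the cup is seated upright in the cold block's pocket and let go (horizontal distance between cup and cold_block below 0.004 m and z of cup in the frame of cold_block between 0.012 and 0.018 m and angle between cup's own z axis and vertical below 0.06 rad and contact force between the fingers and cup below 0.2 N), for 0.2 s.
2. the cover sits flat on the cup, lip in its mouth, and is let go (all of step 1 and horizontal distance between cover and cup below 0.004 m and z of cover in the frame of cup between 0.053 and 0.059 m and angle between cover's own z axis and vertical below 0.06 rad and contact force between the fingers and cover below 0.2 N), for 0.2 s.
At the end, for the whole second after the job is handed in: Cup upright in the pocket and cover flat on it (each within 4 mm of centre, 3 mm of height), both let go; homogeniser held still, upright within 0.07 rad, shaft within 3.5 mm of the guide bore's axis, tip 6 to 24 mm above the cup's floor and within 10 mm of its axis, touching no cover, cup or stand (all of step 2 and horizontal distance between shaft_mid and guide below 0.0035 m and horizontal distance between homogeniser and cup below 0.01 m and z of homogeniser in the frame of cup between 0.011 and 0.029 m and angle between homogeniser's own z axis and vertical below 0.07 rad and linear speed of homogeniser below 0.01 m/s and contact force between the fingers and homogeniser above 2 N and contact force between homogeniser and cover below 0.05 N and contact force between homogeniser and cup below 0.05 N and contact force between homogeniser and tool_stand below 0.05 N); the arm keeps its last pose, push and grip.
It fails at once if the homogeniser touches the cover or the cup (contact force between homogeniser and cover above 0.2 N or contact force between homogeniser and cup above 0.2 N).
It fails at once if a bottle or the timer is moved by more than 15 mm (distance of any of bottle_black, bottle_blue, lab_timer from where it was at the start of the episode above 0.015 m).
It also fails if it takes over 67 s, if anything falls off the work surface, if the arm or the gripper's body presses on something with over 40 N, if the wrist force passes 120 N, or if a joint passes its speed limit or range.

### The arm

A 6-joint arm with a two-finger parallel gripper is mounted at the origin on a cart in front of the work surface, level with it; the furniture and walls round the work are solid. World frame = base frame: x ahead of the robot, y to its left, z up, the work surface at z = 0. Lengths are in mm, angles in degrees, forces in N, time in s.
With the tool pointing down it reaches from about 325 to 925 mm from the base axis. Payload 3.1 kg.
Tool frame: the origin (TCP) lies at the very end of the fingers, on their centre line; the grasp point (between the pads) lies grasp_offset behind it (grasp_offset is the distance from the TCP to the grasp point, in mm); z points along the fingers, y is the line along which they close (so a half turn about z gives the same grasp; the last joint's range is limited). The gripper opens to 85 mm and grips with 20 to 120 N. Pads are 22 mm wide; open, the fingers measure 114 mm over their backs; the gripper's body (76 mm by 85 mm) begins 54 mm behind the grasp point. The pads swing forward as they close: fully open they stand 13 mm farther back than shut.
Start: joints at [65.535, 12.427, 92.441, -0, 75.132, -6.429], TCP at [193.498, 594.305, 231.3] pointing down, gripper open.
Joint ranges: [-157.48, 157.48], [-44.54, 120.13], [17.64, 146.25], [-64.5, 244.5], [7.68, 150.69], [-147.95, 147.95]. Speed limits (degrees/s): [159.86, 159.86, 180, 180, 180, 180].

### API

Orientations are given as [roll, pitch, yaw] about the fixed x, y, z axes, in that order (R = Rz(yaw) Ry(pitch) Rx(roll)).
In Python, from station import * gives the robot as it stands. Calls block until the motion is done:
- goto(position, orientation): joint-space move of the TCP to a pose.
- move_l(position, attitude=None, speed=150): straight line of the TCP; attitude=None keeps the orientation; speed is the mean speed in mm/s.
- move_j(angles): joint-space move.
- grip(opening, squeeze=None): finger opening in mm; squeeze is the grip in N (None keeps the last); returns when the fingers have stopped.
- wait(seconds).
- solve_ik(position, orientation): joint angles nearest the present ones, or None.
- get_obs(): the state.
- get_image(name): name is "scene" or "side" or "wrist"; returns the picture (420x560x3 uint8, red, green, blue); there is no depth.
- get_calibration(name): a dict with "fx", "fy", "cx", "cy" (pixels), "R" (3x3) and "t" (3): a world point X has camera coordinates R X + t; the wrist camera has in their place "mount" (4x4, takes a point from camera to tool coordinates, whose origin is the TCP and whose axes are the flange's). Camera axes: x right, y down, z forward; pixel columns grow to the right and rows downward; lengths in mm; the calibration is good to about 2 mm. A picture is of the moment at which its call begins: read the wrist's pose just before it. get_calibration takes no time and is no camera call.
A pose or a line that the arm cannot do raises Unreachable and nothing moves.
- sign_off(): hands the job in; it is judged then, once.
Trained networks look in the newest picture that a camera, given by its name, has taken for a name from the list of things; names that differ only in an ending like _2 or _b are one class to them, and where a whole thing is asked for, a point or a joint stands for the part that bears it (a point fixed in the world has none). Each returns a list of dicts, best first, with "score" (0 to 1); they miss things now and then, are a little off and sometimes report something else, mostly with a low value. They report only what shows in the picture. A call takes as long as a camera call. They do not tell look-alikes from the thing itself.
- spot_in(name, camera): "extent" ([centre column, centre row, width, height] in pixels, round what is visible of it).
- regions_of(name, camera): "region" (420x560 bool, what is visible of it) and "extent" ([centre column, centre row, width, height] in pixels, round what is visible of it).
The state is a dict: "t": time; "joint_pos": joint angles; "qvel": joint speeds; "effort": joint torques, N m; "tcp_pos": TCP position; "ee_rot": TCP orientation; "wrist_force": force on the tool from outside, world axes, zero at the start; "moment": the same for the moment, N m; "grip_width": finger opening in mm; "grip_force": force on a finger pad.
Only numpy, scipy, OpenCV 4.12 (cv2) and the standard library are available. Lean on these libraries where they do the work, as an engineer would, in place of code of your own. Each camera call takes 0.05 s, during which the arm holds its last target. There are 200 camera calls.

## Working session

There is one attempt and no reset: what is moved stays moved. The work goes in short steps, each a Python script; the robot and the scene stay as the last script left them, time stands still between calls to the robot, and variables do not carry over. Pictures are saved under pics/ and viewed, at most 10 in all, crops included, and the job is handed in when it is done.

```bash
ls; mkdir -p pics; python3 - <<'E'
from station import *
import cv2,numpy as np
o=get_obs();print(o)
ims=[]
for c in("scene","side"):
    im=get_image(c);ims.append(im);cv2.imwrite(f"pics/{c}0.png",im[:,:,::-1])
    k=get_calibration(c);print(c,k['fx'],k['cx'],k['cy'],np.round(k['R'],3).tolist(),np.round(k['t'],1).tolist())
    for n in("cold_block","cup","cover","homogeniser","tool_stand","bottle_black","bottle_blue","lab_timer"):
        print(c,n,[(np.round(d['extent']).tolist(),round(d['score'],2)) for d in spot_in(n,c)][:4])
print(get_calibration("wrist"))
E
```

```text
pics
{'t': 0.0, 'joint_pos': array([ 6.55337395e+01,  1.24772079e+01,  9.25301710e+01, -1.80302376e-03,
        7.51293013e+01, -6.42942799e+00]), 'qvel': array([ 0.08811295,  0.11468028,  0.03281106, -0.01467221,  0.09682934,
        0.02215763]), 'effort': array([ 2.38341643e-03, -3.96826959e+01, -3.03857982e+01, -4.79408504e-05,
        9.50135960e-03, -2.42112105e-05]), 'tcp_pos': array([193.17431349, 593.54020643, 229.94794276]), 'ee_rot': array([-1.79863984e+02, -1.35747748e-02,  1.61963616e+02]), 'wrist_force': array([-0.00373742,  0.96287119,  0.62240431]), 'moment': array([ 0.00285519,  0.02128507, -0.01963027]), 'grip_force': 0.0, 'grip_width': 85.28810479660235}
scene 542.897464281846 277.55294390658406 217.66476644616597 [[0.463, -0.886, -0.002], [-0.618, -0.321, -0.718], [0.635, 0.334, -0.696]] [-275.5, 354.2, 1225.8]
scene cold_block [([283.0, 228.0, 44.0, 35.0], 0.93)]
scene cup [([262.0, 182.0, 18.0, 23.0], 0.94), ([125.0, 233.0, 26.0, 25.0], 0.89), ([194.0, 184.0, 17.0, 24.0], 0.56)]
scene cover [([185.0, 222.0, 23.0, 17.0], 0.77)]
scene homogeniser [([403.0, 255.0, 
[... 744 characters left out ...]
tool_stand [([312.0, 270.0, 46.0, 60.0], 0.73), ([235.0, 220.0, 38.0, 51.0], 0.66)]
side bottle_black [([342.0, 222.0, 11.0, 35.0], 0.59)]
side bottle_blue [([361.0, 233.0, 18.0, 24.0], 0.55)]
side lab_timer [([260.0, 260.0, 28.0, 16.0], 0.81)]
{'fx': 325.27029045348934, 'fy': 325.27029045348934, 'cx': 276.00172087606575, 'cy': 209.80472877482697, 'mount': array([[-4.14216885e-04, -9.58887390e-01, -2.83786543e-01,
         7.21869433e+01],
       [ 9.99999772e-01, -2.45688574e-04, -6.29448858e-04,
        -2.83777841e-01],
       [ 5.33847461e-04, -2.83786739e-01,  9.58887273e-01,
        -1.42410304e+02],
       [ 0.00000000e+00,  0.00000000e+00,  0.00000000e+00,
         1.00000000e+00]])}
```

View pics/scene0.png

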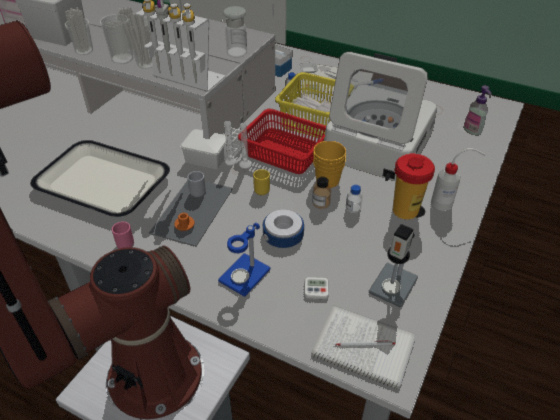

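View pics/side0.png

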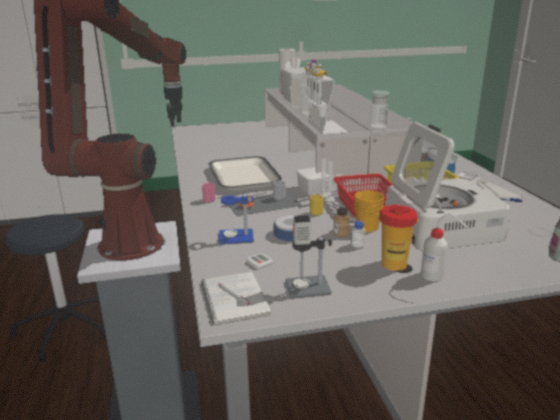

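The scene picture shows the look-alikes:
- **Cup:** the grey cup at (197,184) on the mat is the one I want. Yellow at (262,182) and pink at (123,233) are not meant.
- **Stand:** the grey stand holding the homogeniser at (394,280) is the real one. The blue one at (245,265) is not.
- **Other items:** cover at (184,222), block at (283,228), bottles at (322,192) and (354,198), timer at (317,288).

Next I'll work out rough positions.

```bash
cat > h.py <<'E'
from station import *
import cv2,numpy as np
from scipy.spatial.transform import Rotation as Ro
from scipy.optimize import least_squares
def cam(c):
    """K, R, t (world->camera) now"""
    k=get_calibration(c);K=np.array([[k['fx'],0,k['cx']],[0,k['fy'],k['cy']],[0,0,1]])
    if c!="wrist": return K,np.array(k['R']),np.array(k['t'])
    o=get_obs();T=np.eye(4);T[:3,:3]=Ro.from_euler('xyz',o['ee_rot'],degrees=True).as_matrix();T[:3,3]=o['tcp_pos']
    M=np.linalg.inv(T@np.array(k['mount']));return K,M[:3,:3],M[:3,3]
def onplane(C,px,z):
    K,R,t=C;d=R.T@np.linalg.inv(K)@[px[0],px[1],1];o=-R.T@t
    return (o+d*(z-o[2])/d[2])
def proj(C,X):
    K,R,t=C;p=(K@(R@np.atleast_2d(X).T+t[:,None])).T;return p[:,:2]/p[:,2:]
def snap(c,name):
    C=cam(c);im=get_image(c);cv2.imwrite(f"pics/{name}.png",im[:,:,::-1]);return C,im
E
python3 - <<'E'
from h import *
S=cam("scene");D=cam("side")
for n,p,z in [("cup",(196,184),37),("cover",(184.5,222),24),("block",(283,224),47),("handle",(402,243),205),("ring",(397,258),145),("standfoot",(394,284),5),("black",(322,192),46),("blue",(354,199),41),("timer",(317.5,288),15),("bluestand",(245,270),5),("pink",(123,233),33),("yellow",(262,182),33)]:
    print(n,onplane(S,p,z).round())
for n,p,z in [("cup",(279.5,190),37),("block",(288,222),47),("handle",(301,233),205),("timer",(260,261),15)]:
    print('side',n,onplane(D,p,z).round())
for p in ([430,270,330],[430,320,330],[500,50,300],[450,-150,400]): 
  for y in (0,90,180,-90):print(p,y,solve_ik(p,[180,0,y]))
E
```

```text
cup [560. 260.  37.]
cover [418. 206.  24.]
block [520. -56.  47.]
handle [ 448. -397.  205.]
ring [ 454. -392.  145.]
standfoot [ 494. -393.    5.]
black [693. -97.  46.]
blue [ 713. -190.   41.]
timer [ 383. -225.   15.]
bluestand [357. -27.   5.]
pink [297. 326.  33.]
yellow [664.  90.  33.]
side cup [562. 263.  37.]
side block [519. -55.  47.]
side handle [ 456. -453.  205.]
side timer [ 387. -236.   15.]
[430, 270, 330] 0 [ 2.42006297e+01 -5.92177002e+00  1.01151111e+02 -2.54444375e-14
  8.47706592e+01  1.14200630e+02]
[430, 270, 330] 90 [ 2.42006297e+01 -5.92177002e+00  1.01151111e+02 -2.54444375e-14
  8.47706592e+01  2.42006297e+01]
[430, 270, 330] 180 [ 24.20062969  -5.92177002 101.15111077   0.          84.77065925
 -65.79937031]
[430, 270, 330] -90 None
[430, 320, 330] 0 [ 2.91520681e+01 -2.26261013e+00  9.77078655e+01 -2.54444375e-14
  8.45547446e+01  1.19152068e+02]
[430, 320, 330] 90 [ 2.91520681e+01 -2.26261013e+00  9.77078655e+01 -2.54444375e-14
  8.45547446e+01  2.91520681e+01]
[430, 320, 330] 180 [ 29.15206808  -2.26261013  97.7078655    0.          84.55474463
 -60.84793192]
[430, 320, 330] -90 None
[500, 50, 300] 0 [-2.29705042e+00 -5.70365790e+00  1.04097118e+02 -2.54444375e-14
  8.16065400e+01  8.77029496e+01]
[500, 50, 300] 90 [ -2.29705042  -5.7036579  104.09711791   0.          81.60653999
  -2.29705042]
[500, 50, 300] 180 [ -2.29705042  -5.7036579  104.09711791   0.          81.60653999
 -92.29705042]
[500, 50, 300] -90 None
[450, -150, 400] 0 [-2.69212508e+01 -1.15259099e+01  9.88437326e+01 -2.54444375e-14
  9.26821774e+01  6.30787492e+01]
[450, -150, 400] 90 [-26.92125081 -11.52590994  98.84373257   0.          92.68217736
 -26.92125081]
[450, -150, 400] 180 [ -26.92125081  -11.52590994   98.84373257    0.           92.68217736
 -116.92125081]
[450, -150, 400] -90 None
```

```bash
python3 - <<'E'
from h import *
import station
print(getattr(station,'grasp_offset',None))
O=[180,0,135]
for n,p in [("cup",[560,261,190]),("cover",[418,206,165]),("block",[520,-56,170]),("tool_stand",[460,-400,340])]:
    goto(p,O); wait(0.3)
    C,im=snap("wrist","w_"+n); print(n,get_obs()['t'],get_obs()['tcp_pos'].round(1),get_obs()['ee_rot'].round(2))
    np.savez(f"w_{n}.npz",K=C[0],R=C[1],t=C[2],im=im)
    for m in ([n] if n!="tool_stand" else [n,"homogeniser"]):
        r=regions_of(m,"wrist"); print(m,[(d['extent'],round(d['score'],2)) for d in r][:3])
        if r: np.save(f"reg_{m}.npy",np.array([d['region'] for d in r[:3]]))
a=[cv2.imread(f"pics/w_{n}.png") for n in("cup","cover","block","tool_stand")]
cv2.imwrite("pics/quad.png",cv2.resize(np.vstack([np.hstack(a[:2]),np.hstack(a[2:])]),(800,600),interpolation=cv2.INTER_AREA))
E
```

```text
18.700000000000003
cup 3.0583 [559.8 261.5 190. ] [180.     0.   135.05]
cup [([275.1, 201.9, 60.6, 70.1], 0.87), ([233.9, 348.1, 49.5, 48.4], 0.66)]
cover 4.125 [419.  206.3 165.3] [1.7997e+02 1.0000e-02 1.3499e+02]
cover [([280.6, 192.6, 61.6, 57.9], 0.58)]
block 5.6083 [519.9 -55.1 170. ] [179.99  -0.   135.08]Traceback (most recent call last):
  File "<stdin>", line 10, in <module>
ValueError: it knows: bottle_black, bottle_blue, cold_block, cover, cup, guide, homogeniser, lab_timer, shaft_mid, tool_stand
```

```bash
python3 - <<'E'
from h import *
O=[180,0,135]
r=regions_of("cold_block","wrist"); print([(d['extent'],round(d['score'],2)) for d in r][:3])
np.save("reg_block.npy",np.array([d['region'] for d in r[:3]]))
goto([400,-200,340],O)
goto([460,-400,340],O); wait(0.3)
C,im=snap("wrist","w_tool_stand"); print(get_obs()['t'],get_obs()['tcp_pos'].round(1))
np.savez(f"w_tool_stand.npz",K=C[0],R=C[1],t=C[2],im=im)
for m in ["tool_stand","homogeniser"]:
    r=regions_of(m,"wrist"); print(m,[(d['extent'],round(d['score'],2)) for d in r][:3])
    if r: np.save(f"reg_{m}.npy",np.array([d['region'] for d in r[:3]]))
a=[cv2.imread(f"pics/w_{n}.png") for n in("cup","cover","block","tool_stand")] if 0 else [cv2.imread(f"pics/w_{n}.png") for n in("cup","cover","block","tool_stand")]
cv2.imwrite("pics/quad.png",cv2.resize(np.vstack([np.hstack(a[:2]),np.hstack(a[2:])]),(800,600),interpolation=cv2.INTER_AREA))
E
```

```text
[([284.1, 198.5, 135.5, 132.8], 0.56)]
7.85 [ 460.1 -399.2  340.7]
tool_stand [([295.8, 186.6, 92.9, 118.2], 0.76)]
homogeniser [([296.4, 199.8, 54.6, 67.5], 0.97)]
```

View pics/quad.png

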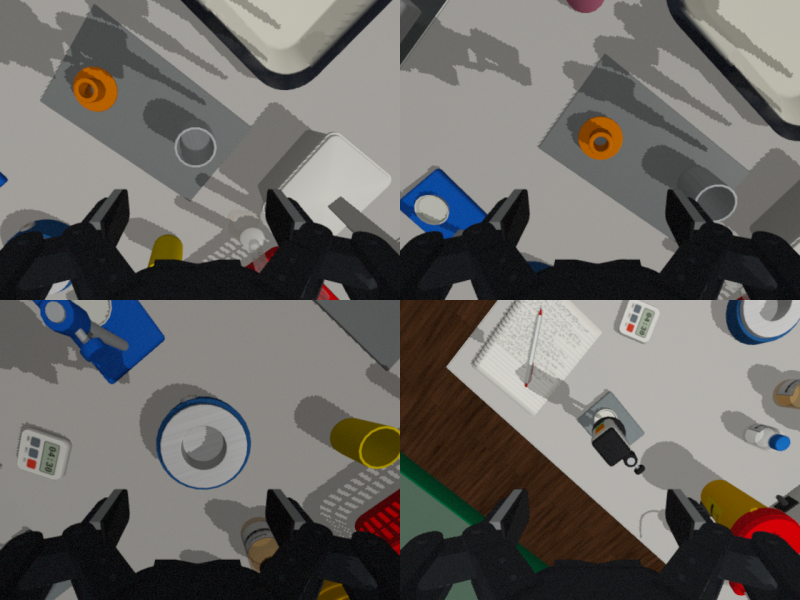

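The quad view shows the grey steel cup at full-resolution (273,206), centred and clear. The orange cover is at about (280,193) in its own view. The block pocket is at about (285,207), and the homogeniser is in the grey stand at about (295,200). That confirms my choice of cup and stand. Next I'll fit silhouettes for exact centres.

```bash
cat >> h.py <<'E'
from scipy.optimize import minimize
A=np.linspace(0,2*np.pi,60)
def circ(x,y,z,r): return np.c_[x+r*np.cos(A),y+r*np.sin(A),0*A+z]
def sil(C,groups,s=4):
    """union of convex hulls of projected point groups, rasterised at s times the resolution"""
    m=np.zeros((420*s,560*s),np.uint8)
    for g in groups:
        h=cv2.convexHull(((proj(C,g)+.5)*s).astype(np.float32)); cv2.fillConvexPoly(m,(h*16).astype(np.int32),1,shift=4)
    return m>0
def fit(C,mask,model,x0,step=4):
    M=cv2.resize(mask.astype(np.float32),None,fx=4,fy=4,interpolation=cv2.INTER_LINEAR)>.5
    f=lambda p:-(lambda S:(S&M).sum()/(S|M).sum())(sil(C,model(p)))
    sx=np.vstack([x0]+[np.array(x0)+step*np.eye(len(x0))[i] for i in range(len(x0))])
    r=minimize(f,x0,method='Nelder-Mead',options=dict(initial_simplex=sx,xatol=.05,fatol=1e-5));return r.x,-r.fun
def m_cup(z0): return lambda p:[np.vstack([circ(*p,z0,21),circ(*p,z0+6,25),circ(*p,z0+66,25)])]
def m_cover(z0): return lambda p:[np.vstack([circ(*p,z0+10,29),circ(*p,z0+15,29)]),np.vstack([circ(*p,z0+15,15),circ(*p,z0+41,15)])]
def m_block(p): return [np.vstack([circ(*p,0,58.5),circ(*p,39,58.5)]),np.vstack([circ(*p,39,52),circ(*p,47,52)])]
def load(n):
    d=np.load(f"w_{n}.npz");return (d['K'],d['R'],d['t']),d['im']
E
python3 - <<'E'
from h import *
out=[]
for n,mod,x0,ring in [("cup",m_cup(4),(560,261),(70,22)),("cover",m_cover(4),(418,206),(45,9)),("block",m_block,(520,-56),(47,27))]:
    C,im=load(n);R=np.load(f"reg_{n}.npy")[0]
    p,s=fit(C,R,mod,x0);print(n,p.round(1),round(s,3))
    if n=="cover":
        hsv=cv2.cvtColor(im,cv2.COLOR_RGB2HSV);m=((hsv[...,0]<20)&(hsv[...,1]>170)&(hsv[...,2]>50)).astype(np.uint8)
        nn,l,st,cc=cv2.connectedComponentsWithStats(m);y,x=np.nonzero(R);k=l[int(y.mean())-12:int(y.mean())+25,int(x.mean())-20:int(x.mean())+20];k=np.bincount(k[k>0]).argmax()
        p,s=fit(C,cv2.morphologyEx((l==k).astype(np.uint8),cv2.MORPH_CLOSE,np.ones((11,11)))>0,mod,x0);print("colour",p.round(1),round(s,3))
    v=cv2.resize(im[:,:,::-1],None,fx=4,fy=4)
    for g in mod(p)+[circ(*p,*ring)]:
        h=cv2.convexHull(((proj(C,g)+.5)*4).astype(np.float32));cv2.polylines(v,[h.astype(int)],True,(0,255,0),1)
    c=proj(C,[[*p,40]])[0]*4; c=c.astype(int); v=v[c[1]-300:c[1]+300,c[0]-300:c[0]+300];out.append(cv2.resize(v,(400,400)) )
C,im=load("tool_stand");v=cv2.resize(im[120:280,215:375,::-1],(400,400),interpolation=cv2.INTER_CUBIC)
out.append(v)
cv2.imwrite("pics/fit.png",cv2.resize(np.vstack([np.hstack(out[:2]),np.hstack(out[2:])]),(600,600)))
E
```

```text
cup [559.9 258.1] 0.956
cover [421.  210.4] 0.891
colour [421.1 209.5] 0.939
block [527.5 -52.8] 0.97
```

View pics/fit.png

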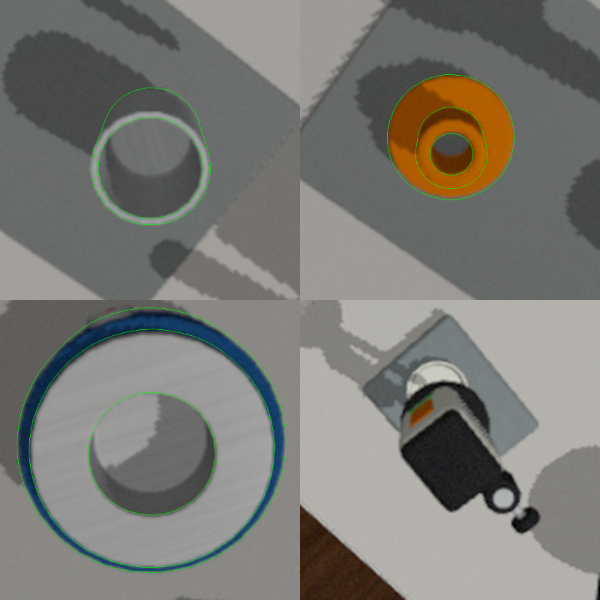

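All three fits lie tightly on the rims: cup, cover bore and pocket. I'll pick up the cup and seat it now.

```bash
python3 - <<'E'
from h import *
O=[180,0,180]
goto([400,-150,340],O); goto([559.9,258.1,170],O)
grip(85,30); move_l([559.9,258.1,42],speed=120); wait(.2);print(get_obs()['tcp_pos'].round(1))
grip(20,30);o=get_obs();print(o['grip_width'],o['grip_force'])
move_l([559.9,258.1,150],speed=150); goto([527.5,-52.8,150],O);wait(.2)
o=get_obs();print(o['t'],o['tcp_pos'].round(1),o['ee_rot'].round(2),o['grip_width'],o['wrist_force'].round(1))
move_l([527.5,-52.8,90],speed=120);print(get_obs()['wrist_force'].round(1))
for z in range(84,50,-6):
    move_l([527.5,-52.8,max(z,53)],speed=50);o=get_obs();print(z,o['tcp_pos'].round(1),o['wrist_force'].round(1))
    if o['wrist_force'][2]>12: break
E
```

```text
[560.6 258.4  43. ]
49.067978502506314 31.414243346080184
14.9917 [527.9 -51.6 150. ] [ 1.7999e+02  1.0000e-02 -1.7989e+02] 49.20531176215836 [ 0.7  0.  -0.1]
[ 0.4 -0.1 -0.8]
84 [527.6 -52.9  84.3] [-0.3 -0.5 -1.4]
78 [527.2 -52.8  77.6] [ 0.7  0.2 -0.8]
72 [527.6 -52.8  71.7] [ 0.6  0.5 -2.1]
66 [527.6 -52.8  65.7] [ 0.7  0.5 -1.6]
60 [527.5 -52.8  59.6] [ 1.5 -0.2 -2.4]
54 [527.5 -52.8  53.7] [ 2.2  0.1 -2.1]
```

```bash
python3 - <<'E'
from h import *
O=[180,0,180]
move_l([527.5,-52.8,53],speed=40);print(get_obs()['wrist_force'].round(1))
grip(85);wait(.3)
o=get_obs();print(o['t'],o['tcp_pos'].round(1),o['wrist_force'].round(1))
move_l([527.5,-52.8,140],speed=200)
goto([527.5,-52.8,200],[180,0,135]);wait(.3)
C,im=snap("wrist","w_seated");np.savez("w_seated.npz",K=C[0],R=C[1],t=C[2],im=im)
r=regions_of("cup","wrist");b=regions_of("cold_block","wrist")
print([(d['extent'],round(d['score'],2)) for d in r][:3],[(d['extent'],round(d['score'],2)) for d in b][:2])
v=cv2.resize(im[:,:,::-1],None,fx=4,fy=4)
for g,c in[(circ(527.5,-52.8,81,22),(0,255,0)),(circ(527.5,-52.8,81,25),(0,255,0)),(circ(527.5,-52.8,47,52),(0,0,255))]:
    cv2.polylines(v,[((proj(C,g)+.5)*4).astype(int)],True,c,1)
c=(proj(C,[[527.5,-52.8,60]])[0]*4).astype(int);cv2.imwrite("pics/seat.png",v[c[1]-280:c[1]+280,c[0]-280:c[0]+280])
E
```

```text
[ 1.5 -0.6  0.1]
18.2417 [527.5 -52.8  53. ] [-0.5  0.4 -0.9]
[([278.2, 202.1, 60.2, 71.5], 0.95), ([487.9, 187.1, 88.4, 59.5], 0.63)] [([277.4, 189.2, 122.1, 120.2], 0.85), ([74.8, 201.8, 67.6, 67.5], 0.52)]
```

View pics/seat.png

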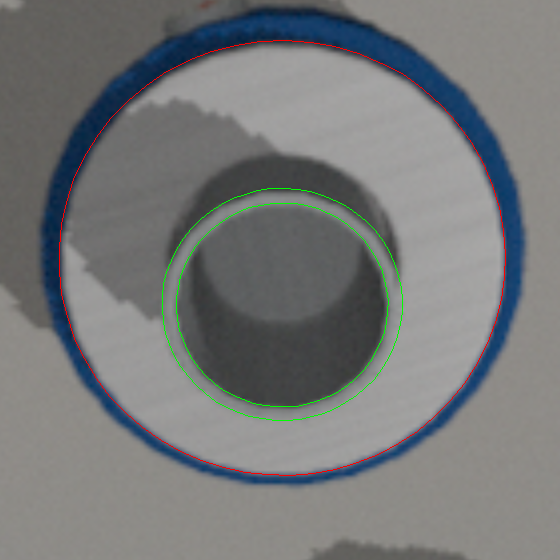

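The overlay on the seated cup lies exactly on the rim at z=81 and centred, so the cup is fully down. The cover is next.

```bash
python3 - <<'E'
from h import *
O=[180,0,180];P=[421.0,209.7];Q=[527.5,-52.8]
goto([*P,150],O); move_l([*P,50],speed=150);move_l([*P,21],speed=60);wait(.15);o=get_obs();print(o['tcp_pos'].round(1),o['wrist_force'].round(1))
z0=o['tcp_pos'][2]
grip(10,25);o=get_obs();print(o['grip_width'],o['grip_force'],o['wrist_force'].round(1))
move_l([*P,150],speed=150); goto([*Q,150],O);wait(.2)
o=get_obs();print(o['t'],o['tcp_pos'].round(1),o['grip_width'])
move_l([*Q,108],speed=120)
for z in (103,98,94,91,z0+67):
    move_l([*Q,z],speed=40);o=get_obs();print(z,o['tcp_pos'].round(1),o['wrist_force'].round(1))
    if o['wrist_force'][2]>10: break
E
```

```text
[421.4 209.8  21.3] [-1.4 -0.1 -0.3]
28.01557382989585 28.369443749159018 [0.  0.2 2.5]
25.6083 [527.3 -51.4 149.9] 28.195712142681767
103 [527.8 -52.9 103.4] [-0.2  0.2 -0.3]
98 [527.2 -52.8  97.7] [-1.2 -0.5 -0.3]
94 [527.2 -52.7  93.6] [-0.4  0.2 -0.2]
91 [527.3 -52.8  90.7] [ 0.4  0.8 -0.2]
88.30530950165956 [527.7 -52.9  88.4] [ 0.5 -0.2  0.5]
```

```bash
python3 - <<'E'
from h import *
Q=[527.5,-52.8]
grip(85);wait(.2);print(get_obs()['wrist_force'].round(1))
move_l([*Q,200],speed=200)
goto([*Q,230],[180,0,135]);wait(.3)
C,im=snap("wrist","w_cov");np.savez("w_cov.npz",K=C[0],R=C[1],t=C[2],im=im)
r=regions_of("cover","wrist");print([(d['extent'],round(d['score'],2)) for d in r][:2])
p,s=fit(C,r[0]['region'],m_cover(71),Q);print(p.round(1),s)
v=cv2.resize(im[:,:,::-1],None,fx=4,fy=4)
for g,c in[(circ(*Q,112,15),(0,255,0)),(circ(*Q,112,9),(0,255,0)),(circ(*Q,86,29),(0,255,0)),(circ(*Q,47,52),(0,0,255))]:
    cv2.polylines(v,[((proj(C,g)+.5)*4).astype(int)],True,c,1)
c=(proj(C,[[*Q,80]])[0]*4).astype(int);cv2.imwrite("pics/cov.png",v[c[1]-280:c[1]+280,c[0]-280:c[0]+280])
print(get_obs()['t'])
E
```

```text
[0.6 1.2 0.2]
[([277.3, 182.8, 109.2, 110.5], 0.63)]
[500.7 -27.6] 0.3176163673424878
30.0833
```

View pics/cov.png

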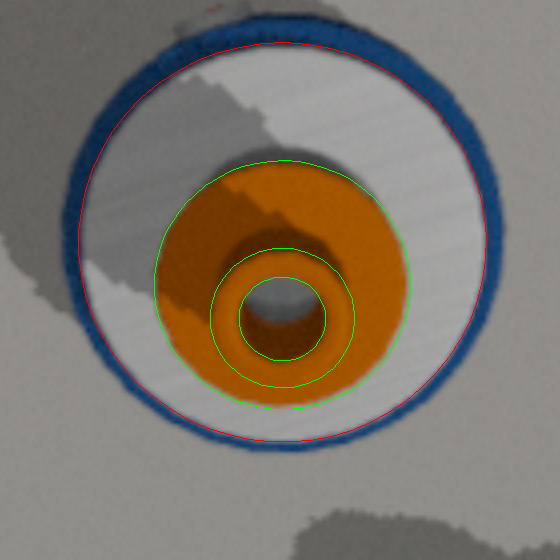

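The cover sits flat and centred: the overlay circles at the seated heights lie on its flange, collar and bore. Next I'll measure the homogeniser's pose from the stored view.

```bash
cat >> h.py <<'E'
def m_hom(p):
    x,y,a=p;c,s=np.cos(np.radians(a)),np.sin(np.radians(a));B=[]
    for u,w in((1,1),(1,-1),(-1,1),(-1,-1)):
        for z in(145,218): B.append([x+c*22*u-s*18*w,y+s*22*u+c*18*w,z])
    return [np.array(B),np.vstack([circ(x,y,145,14.5),circ(x,y,124,5)])]
def ov(C,im,groups,c,half,f):
    v=cv2.resize(im[:,:,::-1],None,fx=4,fy=4)
    for g in groups:
        h=cv2.convexHull(((proj(C,g)+.5)*4).astype(np.float32));cv2.polylines(v,[h.astype(int)],True,(0,255,0),1)
    c=(proj(C,[c])[0]*4).astype(int);cv2.imwrite(f,v[max(c[1]-half,0):c[1]+half,max(c[0]-half,0):c[0]+half])
E
python3 - <<'E'
from h import *
C,im=load("tool_stand");R=np.load("reg_homogeniser.npy")[0]
best=max((fit(C,R,m_hom,(460,-400,a),step=8) for a in (0,30,60,90,120,150)),key=lambda q:q[1]);print(best)
p=best[0];ov(C,im,m_hom(p),[*p[:2],180],200,"pics/hom1.png")
# where is the stand?
S=np.load("reg_tool_stand.npy")[0];y,x=np.nonzero(S);r=cv2.minAreaRect(np.c_[x,y].astype(np.float32));print([onplane(C,q,0).round() for q in cv2.boxPoints(r)])
E
```

```text
(array([ 473.48550981, -388.53651296,  -12.48672868]), np.float64(0.8634750966568114))
[array([ 433., -434.,    0.]), array([ 434., -344.,    0.]), array([ 612., -339.,    0.]), array([ 618., -437.,    0.])]
```

View pics/hom1.png

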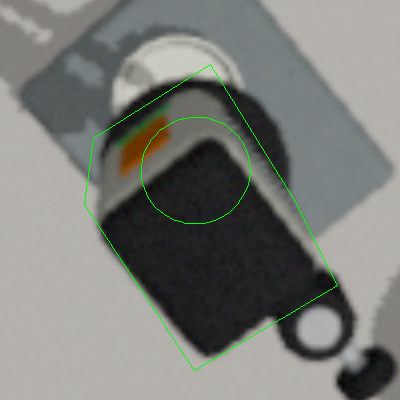

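```bash
python3 - <<'E'
from h import *
goto([472,-389,270],[180,0,172]);wait(.4)
C,im=snap("wrist","w_hom");np.savez("w_hom.npz",K=C[0],R=C[1],t=C[2],im=im)
print(get_obs()['t'],get_obs()['tcp_pos'].round(1))
r=regions_of("homogeniser","wrist");print(r[0]['extent'],r[0]['score'])
R=r[0]['region'];np.save("reg_hom2.npy",R)
best=max((fit(C,R,m_hom,(473,-389,a),step=6) for a in (-20,-8,5)),key=lambda q:q[1]);print(best)
p=best[0];ov(C,im,m_hom(p)[:1]+[m_hom(p)[0][1::2]],[*p[:2],200],280,"pics/hom2.png")
E
```

```text
31.825 [ 472.2 -388.7  270. ]
[272.6, 221.9, 55.6, 80.5] 0.76
(array([ 472.05411724, -389.68392662,   -2.923079  ]), np.float64(0.8462973519199876))
```

View pics/hom2.png

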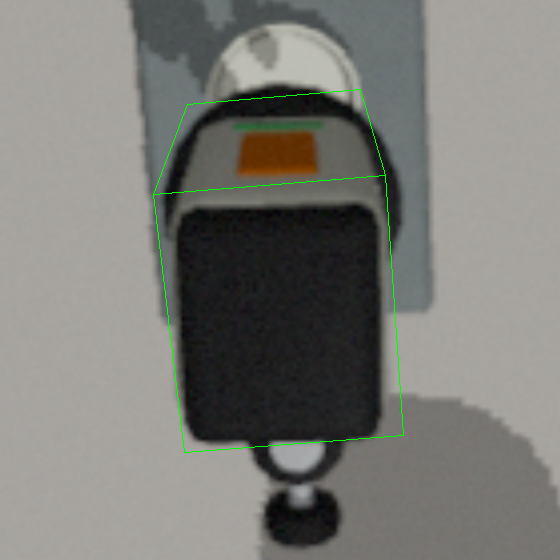

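```bash
python3 - <<'E'
from h import *
C,im=load("hom");c=(proj(C,[[472.05,-389.68,200]])[0]*4).astype(int)
co=[(176,208),(378,208),(382,438),(187,440)]
W=np.array([onplane(C,((c[0]-280+u)/4-.5,(c[1]-280+v)/4-.5),218) for u,v in co]);print(W.round(1))
print("centre",W.mean(0).round(1),"edges",[np.linalg.norm(W[i]-W[(i+1)%4]).round(1) for i in range(4)],
 "angles",[np.degrees(np.arctan2(*(W[b]-W[a])[[1,0]])).round(1) for a,b in((1,2),(0,3),(0,1),(3,2))])
# outside silhouette at handle mid-height: bottoms of ring
ring=onplane(C,((c[0]-280+287)/4,(c[1]-280+240)/4),145);print("ring?",ring.round(1), (c-280)/4)
E
```

```text
[[ 451.7 -403.4  218. ]
 [ 456.1 -372.4  218. ]
 [ 494.9 -376.4  218. ]
 [ 490.9 -408.   218. ]]
centre [ 473.4 -390.   218. ] edges [np.float64(31.3), np.float64(39.1), np.float64(31.9), np.float64(39.4)] angles [np.float64(-5.9), np.float64(-6.7), np.float64(82.0), np.float64(82.7)]
ring? [ 481.7 -389.8  145. ] [204.75 152.75]
```

```bash
python3 - <<'E'
from h import *
O=[180,0,173];P=[473.4,-390.0];Q=[527.5,-52.8]
goto([*P,260],O);move_l([*P,173.3],speed=120);wait(.2);o=get_obs();print(o['tcp_pos'].round(1),o['wrist_force'].round(1))
grip(25,80);wait(.1);o=get_obs();print(o['grip_width'],o['grip_force'],o['tcp_pos'].round(1),o['wrist_force'].round(1))
move_l([*P,200],speed=50);move_l([*P,310],speed=120);o=get_obs();print(o['wrist_force'].round(1),o['grip_width'])
m=[500,-220,310];move_l(m,speed=200);move_l([*Q,310],speed=150)
wait(.4)
C,im=snap("wrist","w_car");np.savez("w_car.npz",K=C[0],R=C[1],t=C[2],im=im)
o=get_obs();print(o['t'],o['tcp_pos'].round(1),o['ee_rot'].round(2))
for n in("scene","side"): 
    C2,i2=snap(n,n+"_car")
a=cv2.resize(im[:,:,::-1],(640,480))
cv2.imwrite("pics/car.png",a)
E
```

```text
[ 474.  -390.6  174.7] [-0.4 -0.5  0. ]
35.2996186850068 80.37728905677795 [ 473.6 -390.1  173.6] [ 1.3 -0.1  1.9]
[-0.1 -0.2 -2.7] 35.2505923487427
38.3 [527.5 -53.  310. ] [-180.     -0.    172.98]
```

View pics/car.png

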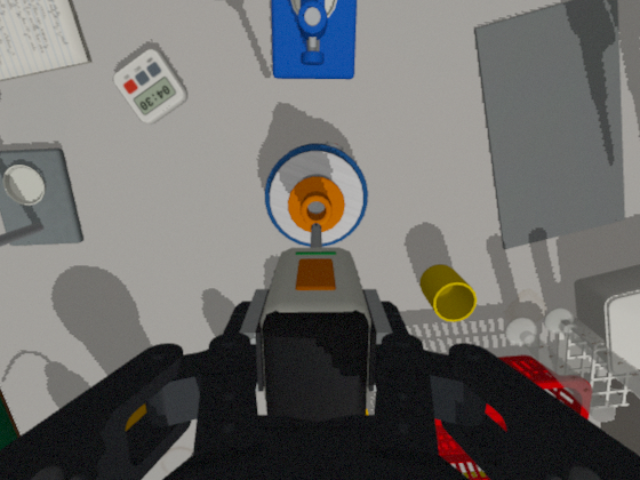

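The wrist view shows the shaft tip at about (316,226), right under the collar centre line at (316,207) in the resized picture. It's hanging straight. I'll lower it to just above the collar and compare tip and bore in a zoomed overlay.

```bash
python3 - <<'E'
from h import *
O=[180,0,173];Q=[527.5,-52.8]
move_l([*Q,270],speed=80);wait(.5)
C,im=snap("wrist","w_pre");np.savez("w_pre.npz",K=C[0],R=C[1],t=C[2],im=im)
o=get_obs();T=o['tcp_pos'];print(o['t'],T.round(2),o['ee_rot'].round(2));zt=T[2]-143.5
hsv=cv2.cvtColor(im,cv2.COLOR_RGB2HSV);m=((hsv[...,0]<20)&(hsv[...,1]>150)&(hsv[...,2]>40)).astype(np.uint8)
c=proj(C,[[*Q,95]])[0].astype(int);k=np.zeros_like(m);k[c[1]-60:c[1]+35,c[0]-50:c[0]+50]=1
f=6;v=cv2.resize(im[:,:,::-1],None,fx=f,fy=f,interpolation=cv2.INTER_CUBIC)
for g,col in[(circ(*Q,112,9),(0,255,0)),(circ(*Q,112,15),(0,255,0)),(circ(*Q,86,29),(0,255,0)),(circ(T[0],T[1],zt,4),(255,0,255)),(circ(T[0],T[1],zt+64,4),(255,0,255)),(circ(T[0],T[1],zt+86,5.5),(255,0,255)),(circ(T[0],T[1],zt+92,5.5),(255,0,255))]:
    cv2.polylines(v,[((proj(C,g)+.5)*f).astype(int)],True,col,1)
x,y=(c*f);x0,y0=x-300,y-250;cv2.imwrite("pics/pre.png",v[y0:y0+600,x0:x0+600]);print("origin",x0,y0,"tip",(proj(C,[[T[0],T[1],zt]])+.5)*f-[x0,y0])
E
```

```text
39.6 [527.54 -52.82 270.12] [-1.80e+02  1.00e-02  1.73e+02]
origin 1356 878 tip [[305.83648301 304.71348989]]
```

View pics/pre.png

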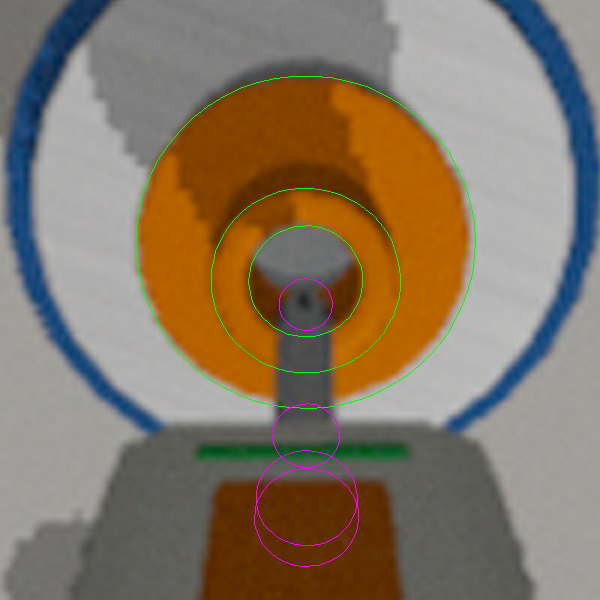

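The tip sits within about 0.5 mm of the bore axis: shaft centre column is about 304, bore centre about 303, at 6.3 px/mm. The shaft is upright. I'll descend slowly, watch the force, then hand in.

```bash
python3 - <<'E'
from h import *
Q=[527.7,-52.8]
for z in (255,235,215,195,178.7):
    move_l([*Q,z],speed=30);o=get_obs();print(z,o['t'],o['tcp_pos'].round(2),o['wrist_force'].round(1),round(o['grip_force']))
wait(.8);C,im=snap("wrist","w_end")
o=get_obs();print(o['t'],o['tcp_pos'].round(2),o['ee_rot'].round(2),o['wrist_force'].round(1),o['grip_width'])
# shaft centre vs collar centre: left/right borders along image rows across the collar mouth
hsv=cv2.cvtColor(im,cv2.COLOR_RGB2HSV);m=(hsv[...,0]<20)&(hsv[...,1]>150)&(hsv[...,2]>40)
c=proj(C,[[*Q,112]])[0];print(c.round(1))
for r in range(int(c[1])-14,int(c[1])+8,2):
    x=np.nonzero(m[r,int(c[0])-70:int(c[0])+70])[0]+int(c[0])-70
    if len(x): g=np.diff(x);k=g.argmax();print(r,x[0],x[-1],"gap",(x[k],x[k+1]) if g[k]>2 else None)
E
```

```text
255 40.25 [527.68 -52.79 254.87] [ 0.2 -0.2 -3. ] 80
235 41.0667 [527.83 -52.84 235.11] [ 0.4 -0.7 -3. ] 80
215 41.8833 [527.83 -52.84 215.1 ] [ 0.2  0.1 -2.4] 80
195 42.7 [527.81 -52.83 195.09] [ 0.1 -0.5 -2.7] 80
178.7 43.3917 [527.7  -52.82 178.62] [-0.5 -0.1 -3.5] 80
44.2417 [527.68 -52.78 178.68] [180.  -0. 173.] [-0.1  0.1 -3.4] 35.301816878978336
[276.6 224.5]
210 239 313 gap None
212 240 313 gap (np.int64(269), np.int64(282))
214 240 313 gap (np.int64(267), np.int64(285))
216 240 312 gap (np.int64(264), np.int64(287))
218 240 312 gap (np.int64(251), np.int64(302))
220 240 311 gap (np.int64(246), np.int64(306))
222 241 311 gap (np.int64(245), np.int64(307))
224 242 310 gap (np.int64(244), np.int64(308))
226 243 309 gap (np.int64(243), np.int64(309))
228 262 289 gap None
230 262 290 gap None
```

```bash
python3 -c "
from station import *
print(sign_off())"
```

```text
the job is handed in; nothing more can be done
None
```

The job is handed in: the cup is seated in the block and the cover sits flat on it. I'm holding the homogeniser upright in the guide bore, centred to about 0.5 mm when checked just above the collar. Its tip is about 15 mm above the cup's floor, with no contact force seen on the way down. The verdict itself wasn't returned.

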